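# Release the ratchet cheese press

### The arm

A 7-joint arm with a two-finger parallel gripper is mounted at the origin on a cart in front of the work surface, level with it; the furniture and walls round the work are solid. World frame = base frame: x ahead of the robot, y to its left, z up, the work surface at z = 0. Lengths are in m, angles in degrees, forces in N, time in s.
With the tool pointing down it reaches from about 0.35 to 0.775 m from the base axis. Payload 3.1 kg.
Tool frame: the origin (TCP) lies on the centre line of the jaws, within the pads' length; the fingertips stand 17 mm ahead of it and the grasp point (between the pads) lies 2 mm behind it (robot.tip_reach is the distance from the TCP to the fingertips, in m); z points along the fingers, y is the line along which they close (so a half turn about z gives the same grasp; the last joint's range is limited). The gripper opens to 85 mm and grips with 20 to 120 N. Pads are 22 mm wide; open, the fingers measure 114 mm over their backs; the gripper's body (76 mm by 85 mm) begins 54 mm behind the grasp point. The pads swing forward as they close: fully open they stand 13 mm farther back than shut.
Start: joints at [-2.389, 17.813, 0.802, 86.603, -0.252, 75.585, -1.558], TCP at [0.55, 0, 0.248] pointing down, gripper open.
Joint ranges: [-154.91, 154.91], [-16.99, 109.72], [-72.82, 74.43], [7.12, 147.25], [-82.49, 262.49], [11.32, 116.49], [-174.64, 174.64]. Speed limits (degrees/s): [159.86, 159.86, 180, 180, 180, 180, 180].

### API

Orientations are given as [roll, pitch, yaw] about the fixed x, y, z axes, in that order (R = Rz(yaw) Ry(pitch) Rx(roll)).
In Python, from station import robot, fingers, vision, workorder, recognise gives the robot as it stands. Calls block until the motion is done:
- robot.move_to(position, orientation): joint-space move of the TCP to a pose.
- robot.line_to(position, orientation=None, velocity=0.15, f_stop=None): straight line of the TCP; orientation=None keeps the orientation; velocity is the mean speed in m/s. With f_stop (N) it stops when the force on the tool has changed by that much, and returns True; else False.
- robot.move_j(angles): joint-space move.
- fingers.gripper_to(opening, force=None): opening from 0.0 (shut) to 1.0 (fully open); force is the grip in N (None keeps the last); returns when the fingers have stopped.
- robot.pause(seconds).
- robot.inverse_kinematics(position, orientation): joint angles nearest the present ones, or None.
- vision.grab_frame(name): name is "scene" or "side" or "wrist"; returns the picture (400x640x3 uint8, red, green, blue); there is no depth.
- vision.calibration(name): a dict with "mtx" (3x3 intrinsics, pixels), "extrinsics" (4x4, takes a point from world to camera coordinates); the wrist camera has in their place "T_tool_cam" (4x4, takes a point from camera to tool coordinates, whose origin is the TCP and whose axes are the flange's). Camera axes: x right, y up, looking along -z (the intrinsics and any distortion apply to the point x, -y, -z); pixel columns grow to the right and rows downward; lengths in m; the calibration is good to about 2 mm. A picture is of the moment at which its call begins: read the wrist's pose just before it. calibration takes no time and is no camera call.
A pose or a line that the arm cannot do raises robot.PlanningError and nothing moves.
- workorder.close_job(): hands the job in; it is judged then, once.
Trained networks look in the newest picture that a camera, given by its name, has taken for a name from the list of things; names that differ only in an ending like _2 or _b are one class to them, and where a whole thing is asked for, a point or a joint stands for the part that bears it (a point fixed in the world has none). Each returns a list of dicts, best first, with "p" (0 to 1); they miss things now and then, are a little off and sometimes report something else, mostly with a low value. They report only what shows in the picture. A call takes as long as a camera call.
- recognise(label, camera): "rect" ([centre column, centre row, width, height] in pixels, round what is visible of it).
Readings, each from a call of its own:
- robot.current_time_s(): time.
- robot.current_joint_positions(): joint angles.
- robot.current_dq(): joint speeds.
- robot.current_joint_torque(): joint torques, N m.
- robot.current_tool_pos(): TCP position.
- robot.current_eef_rot(): TCP orientation.
- robot.current_contact_force(): force on the tool from outside, world axes, zero at the start.
- robot.current_torque(): the same for the moment, N m.
- robot.current_finger_gap(): opening from 0.0 (shut) to 1.0 (fully open).
- robot.current_gripper_force(): force on a finger pad.
Only numpy, scipy, OpenCV 4.12 (cv2) and the standard library are available. Lean on these libraries where they do the work, as an engineer would, in place of code of your own. Each camera call takes 0.05 s, during which the arm holds its last target. There are 200 camera calls.

### The job

The little cheese press still bears on its mould, and its ratchet is set to press down. Flip the red direction lever over to the raising side (it leans the way it drives; the plate rises when the handle drives to the right), swing the handle back to the left past its middle to feel that it now free-wheels, then work the handle to and fro until the press plate is raised all the way to its stop. Do not press the cheese any further, leave the lever set to raising, and leave the other kitchen things undisturbed.

Things in the scene. Friction and masses are not known exactly. Their poses are not given: they have to be found in the camera images.
- press: Wooden cheese press fixed to the worktop, base 150 x 200 mm (x, y), beam 160 mm up on two columns, white round mould. Origin on the worktop under the vertical screw axis. x points away from the robot (give or take 0.25 rad), y to the left along the beam; the handle points toward the robot. Toothed nut up to 186 mm; screw top 243 mm up, 264 mm when the plate is raised.
- press_handle (a joint): Handle angle (rad) about the screw axis, counter-clockwise from above: at 0 along the press's -x axis (toward the robot), above 0 swung to the robot's right, below 0 to the left; stops at -0.65 and 0.65. A steel rod 12 mm thick, 207 mm above the worktop, ending in an upright grip. Push at the grip: under 1 N free-wheeling, 2 to 4 N driving, rising at a stop.
- handle_grip (a point): Middle of the upright dark wooden grip at the handle's end: round, 21 mm thick, reaching from 28 mm below this point (the rod) to 28 mm above it; 110 mm from the screw axis, 241 mm above the worktop. Its y axis points along the handle away from the screw. Swing it steadily: over about 0.15 m/s the pawl may skip teeth.
- press_lever (a joint): Tilt (rad) of the red direction lever on the handle rod, pivot 43 mm from the screw axis. -0.52: leans to the robot's left; swinging the handle left presses the plate down. +0.52: leans right; swinging the handle right raises the plate, swinging it left free-wheels. Top-heavy: falls to either side past upright (0); 0.5 N at the ball tips it. Reads only about 0.25 while its pawl sits on a tooth.
- lever_ball (a point): Centre of the red ball at the top of the direction lever, diameter 24 mm, 54 mm from the lever's pivot on the rod axis (pivot 207 mm above the worktop). Its y axis points along the handle; the ball tips across the handle.
- press_plate (a joint): Height (m) of the press plate above where it bears on the cheese: 0 at the start, 0.021 at the upper stop. Rises 12 mm per radian that the handle drives, stays where it is left; takes two or three full swings of the handle (each loses up to 0.26 rad before a tooth engages).
- tin_mid (a point): Food tin, 58 mm across, 72 mm tall, point half-way up; leave alone.
- jar_mid (a point): Glass jar with dark lid, 60 mm across, 85 mm tall, point half-way up; leave alone.
- mug_mid (a point): White mug, 62 x 88 mm with handle, 50 mm tall, point half-way up; leave alone.
- spice_mid (a point): Spice jar with dark cap, 41 mm across, 105 mm tall, point half-way up; leave alone.

How it is judged:
By the outcome, as a careful person would: the job done as asked, in the order asked, and still so for the second after the job is handed in, with the robot touching nothing.
It also fails if it takes over 67 s, if anything falls off the work surface, if the arm or the gripper's body presses on something with over 40 N, if the wrist force passes 120 N, or if a joint passes its speed limit or range.

## Working session

There is one attempt and no reset: what is moved stays moved. The work goes in short steps, each a Python script; the robot and the scene stay as the last script left them, time stands still between calls to the robot, and variables do not carry over. Pictures are saved under pics/ and viewed, at most 10 in all, crops included, and the job is handed in when it is done.

```bash
mkdir -p pics; cat > h.py <<'E'
import numpy as np, cv2
from station import robot, fingers, vision, workorder, recognise
def P(name):
    c=vision.calibration(name); K=np.array(c["mtx"])
    if "extrinsics" in c: E=np.array(c["extrinsics"])
    F=np.diag([1,-1,-1,1.]); E=F@E
    return K,E
def proj(name,X):
    K,E=P(name); p=K@(E[:3,:3]@np.array(X).T.reshape(3,-1)+E[:3,3:]); return (p[:2]/p[2]).T
def ray(name,uv):
    K,E=P(name); R=E[:3,:3]; o=-R.T@E[:3,3]; d=R.T@np.linalg.inv(K)@np.array([uv[0],uv[1],1.]); return o,d/np.linalg.norm(d)
def atz(name,uv,z):
    o,d=ray(name,uv); return o+d*(z-o[2])/d[2]
def tri(a,b):
    A=np.zeros((3,3));B=np.zeros(3);
    for o,d in (a,b):
        M=np.eye(3)-np.outer(d,d);A+=M;B+=M@o
    X=np.linalg.solve(A,B); return X,[np.linalg.norm(np.cross(X-o,d)) for o,d in (a,b)]
def save(name,f):
    im=vision.grab_frame(name); cv2.imwrite('pics/'+f,im[:,:,::-1]); return im
E
python3 - <<'E'
from h import *
np.set_printoptions(precision=4,suppress=True)
print(robot.current_time_s(), vision.calibration("scene").keys())
a=save("scene","s0.png");b=save("side","d0.png")
cv2.imwrite('pics/both.png',np.vstack([a,b])[:,:,::-1][:, :])
for l in ["press","press_handle","handle_grip","press_lever","lever_ball","tin_mid","jar_mid","mug_mid","spice_mid"]:
    r={}
    for c in ("scene","side"):
        q=recognise(l,c); r[c]=q[0]['rect'] if q else None
        print(l,c,[(np.round(x['rect']),round(x['p'],2)) for x in q[:2]])
    if r["scene"] is not None and r["side"] is not None: print("  ",*tri(ray("scene",r["scene"]),ray("side",r["side"])))
print(robot.current_time_s())
E
```

```text
0.0 dict_keys(['mtx', 'extrinsics'])
press scene [(array([305., 198.,  47.,  74.]), 0.62)]
press side [(array([340., 219.,  68.,  69.]), 0.57)]
   [ 0.5196 -0.0632  0.0858] [np.float64(0.002505640251653396), np.float64(0.0025056402516533786)]
press_handle scene [(array([327., 172.,  -1.,  13.]), 0.64)]
press_handle side [(array([341., 207.,  20.,  35.]), 0.57)]
   [ 0.4495 -0.0756  0.2345] [np.float64(0.0183931696063464), np.float64(0.018393169606346342)]
handle_grip scene [(array([314., 174.,  34.,  23.]), 0.7)]
handle_grip side [(array([340., 208.,  20.,  34.]), 0.54)]
   [ 0.4822 -0.0718  0.2118] [np.float64(0.0021208978746386333), np.float64(0.0021208978746385682)]
press_lever scene [(array([344., 301.,  14.,  26.]), 0.62)]
press_lever side [(array([339., 200.,  17.,  14.]), 0.63)]
   [ 0.5221  0.13   -0.1321] [np.float64(0.20941647613608702), np.float64(0.20941647613608666)]
lever_ball scene []
lever_ball side [(array([339., 197.,  16.,  18.]), 0.55), (array([340., 208.,  29.,  39.]), 0.35)]
tin_mid scene [(array([333., 166.,  12.,  18.]), 0.56)]
tin_mid side [(array([406., 293.,  23.,  28.]), 0.55)]
   [ 0.3953 -0.3557  0.0291] [np.float64(0.0026944384205310687), np.float64(0.002694438420530977)]
jar_mid scene []
jar_mid side [(array([439., 258.,  18.,  29.]), 0.65)]
mug_mid scene []
mug_mid side [(array([386., 249.,  21.,  24.]), 0.52)]
spice_mid scene [(array([344., 300.,  12.,  33.]), 0.79), (array([301., 191.,  18.,  40.]), 0.23)]
spice_mid side [(array([200., 196.,  16.,  26.]), 0.57)]
   [0.3879 0.426  0.0551] [np.float64(0.0031379129124772926), np.float64(0.003137912912477125)]
1.0
```

View pics/s0.png

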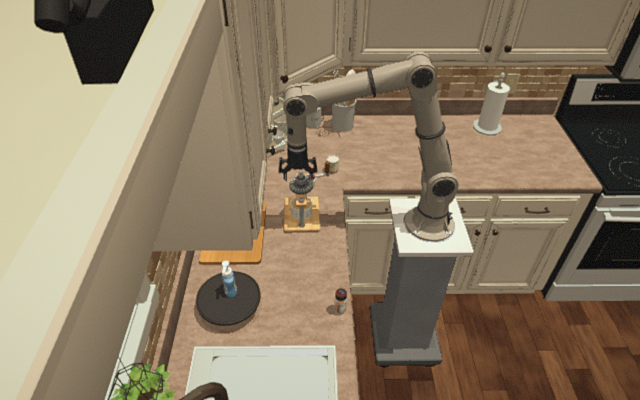

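View pics/d0.png

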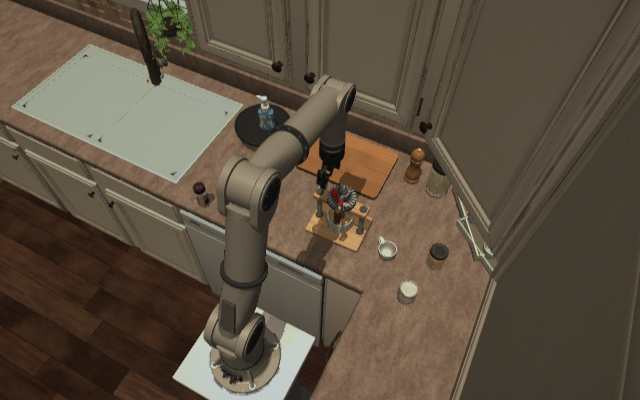

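Scene: the press is at about (301,200), partly hidden by the gripper. Side: the press is at about (340,220) with the red lever near (339,197), and the other things are well clear on the right. I'll back up and look with the wrist camera.

```bash
cat >> h.py <<'E'
from scipy.spatial.transform import Rotation as Ro
def wpose():
    return np.array(robot.current_tool_pos()), Ro.from_euler('xyz',robot.current_eef_rot(),degrees=True).as_matrix()
def wray(uv,pose,half=False):
    c=vision.calibration("wrist"); K=np.array(c["mtx"]); T=np.array(c["T_tool_cam"])@np.diag([1,-1,-1,1.])
    p,R=pose; o=p+R@T[:3,3]; d=R@T[:3,:3]@np.linalg.inv(K)@np.array([uv[0],uv[1],1.]); return o,d/np.linalg.norm(d)
def watz(uv,pose,z):
    o,d=wray(uv,pose); return o+d*(z-o[2])/d[2]
def red(im):
    h=cv2.cvtColor(im,cv2.COLOR_RGB2HSV); m=(((h[...,0]<6)|(h[...,0]>174))&(h[...,1]>150)&(h[...,2]>60)).astype(np.uint8)
    n,l,s,c=cv2.connectedComponentsWithStats(m); i=np.argsort(-s[1:,4])[:3]+1; return [(s[k],np.round(c[k],1)) for k in i]
E
python3 - <<'E'
from h import *
np.set_printoptions(precision=4,suppress=True)
print(robot.current_eef_rot()); print(np.array(vision.calibration("wrist")["T_tool_cam"]))
e=robot.current_eef_rot()
robot.line_to([0.55,0,0.30])
robot.move_to([0.44,-0.07,0.42],e)
pz=wpose(); a=save("wrist","w0.png"); b=save("side","d1.png"); s=save("scene","s1.png")
print(pz[0],red(a),red(b),red(s))
for l in ["press","press_handle","handle_grip","press_lever","lever_ball"]:
    for c in ("wrist","side","scene"):
        print(l,c,[(np.round(x['rect']),round(x['p'],2)) for x in recognise(l,c)[:2]])
big=cv2.resize(b[150:270,280:400],(480,480),interpolation=cv2.INTER_CUBIC);cv2.imwrite('pics/d1c.png',big[:,:,::-1])
print(robot.current_time_s())
E
```

```text
[179.9963   0.001   90.0058]
[[ 0.0006  0.9582  0.286   0.0732]
 [ 1.     -0.0005 -0.0005 -0.0003]
 [-0.0003  0.286  -0.9582 -0.1257]
 [ 0.      0.      0.      1.    ]]
[ 0.4402 -0.069   0.4183] [(array([370, 141,  28,  37, 772], dtype=int32), array([382.9, 157.6]))] [(array([331, 190,  12,  16,  73], dtype=int32), array([336.7, 197.1]))] [(array([309, 168,   6,  11,  39], dtype=int32), array([311.7, 173.1])), (array([342, 296,   1,   1,   1], dtype=int32), array([342., 296.])), (array([423, 373,   1,   1,   1], dtype=int32), array([423., 373.]))]
press wrist [(array([385., 141., 158., 172.]), 0.58)]
press side [(array([337., 219.,  68.,  73.]), 0.6)]
press scene [(array([307., 196.,  47.,  67.]), 0.93), (array([304., 190.,  15.,  40.]), 0.44)]
press_handle wrist [(array([377., 167., 143.,  80.]), 0.92), (array([384., 166.,  31.,  51.]), 0.62)]
press_handle side [(array([340., 207.,  20.,  37.]), 0.71), (array([386., 251.,  17.,  22.]), 0.37)]
press_handle scene [(array([313., 173.,  34.,  19.]), 0.55)]
handle_grip wrist [(array([376., 169., 146.,  83.]), 0.93)]
handle_grip side [(array([341., 209.,  20.,  41.]), 0.56)]
handle_grip scene [(array([315., 174.,  35.,  26.]), 0.76), (array([313., 175.,   7.,  18.]), 0.41)]
press_lever wrist [(array([404., 140.,  73.,  55.]), 0.75), (array([382., 164.,  29.,  59.]), 0.68)]
press_lever side [(array([343., 206.,  16.,  36.]), 0.19)]
press_lever scene []
lever_ball wrist [(array([384., 164.,  31.,  50.]), 0.81)]
lever_ball side []
lever_ball scene []
3.1333
```

View pics/w0.png

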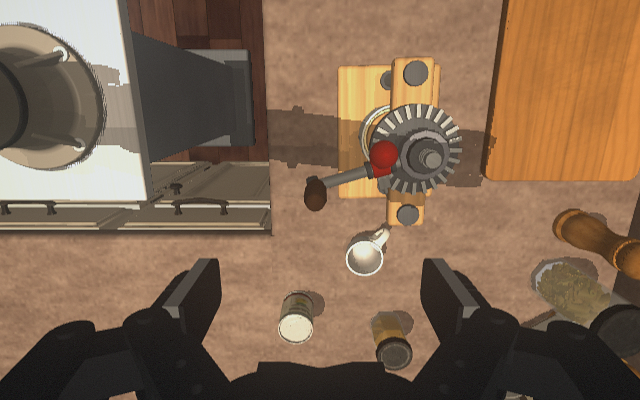

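View pics/d1c.png

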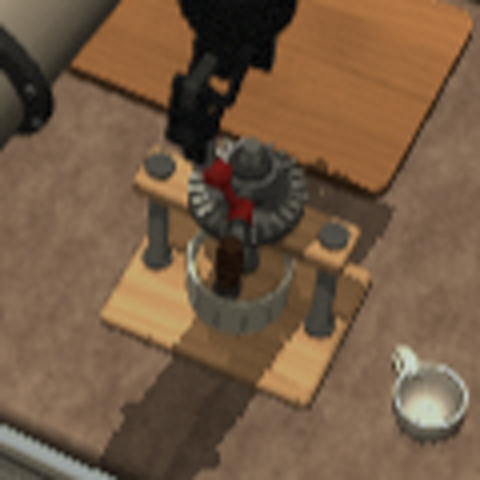

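Wrist: screw top (431,158), column bolts (416,72) and (408,214), red ball (384,157), dark grip with its top near (317,186). The handle already points a bit to the robot's right, and the lever leans left.

```bash
python3 - <<'E'
from h import *
np.set_printoptions(precision=4,suppress=True)
pz=wpose()
S=watz((431,158),pz,0.243); c1=watz((416,72),pz,0.168);c2=watz((408,214),pz,0.168)
print("screw",S,"cols",c1,c2,(c1+c2)/2, "yaw",np.arctan2(-(c1-c2)[0],(c1-c2)[1]))
o,d=wray((384,157.5),pz)
X,e=tri((o,d),ray("side",(334.5,193))); print("ball tri",X,e)
# rough: ball at z
for z in (.250,.254,.258): print("ball",watz((384,157),pz,z))
for uv,z in (((317,184),.269),((316,195),.241),((318,206),.213)): g=watz(uv,pz,z); print("grip",g,np.hypot(*(g-S)[:2]),np.arctan2(-(g-S)[1],-(g-S)[0]))
E
```

```text
screw [ 0.5385 -0.0481  0.243 ] cols [0.539  0.0291 0.168 ] [ 0.5423 -0.1268  0.168 ] [ 0.5406 -0.0488  0.168 ] yaw 0.020694757214880972
ball tri [ 0.4936 -0.0451  0.257 ] [np.float64(0.0003747857541048323), np.float64(0.0003747857541047926)]
ball [ 0.4952 -0.0461  0.25  ]
ball [ 0.4944 -0.0454  0.254 ]
ball [ 0.4937 -0.0448  0.258 ]
grip [ 0.4369 -0.0656  0.269 ] 0.1031073876814351 0.17049190707059197
grip [ 0.4357 -0.0831  0.241 ] 0.10861899234251578 0.3276641748199843
grip [ 0.4373 -0.1027  0.213 ] 0.11497074604690213 0.49457115799842105
```

```bash
python3 - <<'E'
import cv2
a=cv2.imread('pics/w0.png');cv2.imwrite('pics/w0c.png',cv2.resize(a[50:230,290:480],(760,720)[0:2] if 0 else (627,594),interpolation=cv2.INTER_CUBIC))
E
```

```text
(no output)
```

View pics/w0c.png

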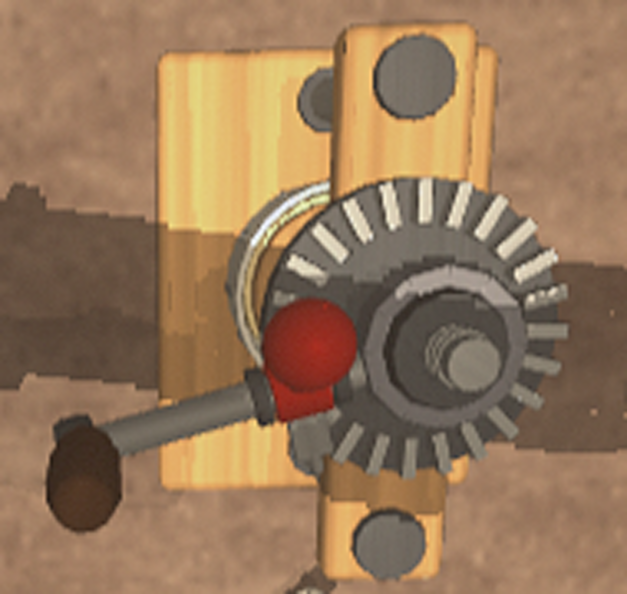

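Screw axis is at about (0.540, -0.049), the handle at about 0.31 rad in world, and the ball leans left. Next I'll flip the lever with shut fingertips from its left side.

```bash
cat >> h.py <<'E'
C=np.array([0.540,-0.0487])
def hd(th): return np.array([-np.cos(th),-np.sin(th)])
def tn(th): return np.array([np.sin(th),-np.cos(th)])  # toward right
E
python3 - <<'E'
from h import *
np.set_printoptions(precision=4,suppress=True)
th=.31; yaw=90+np.degrees(th); o=[180,0,yaw]
q=lambda off,z: list(C+.043*hd(th)-off*tn(th))+[z]
fingers.gripper_to(0.0)
robot.move_to(q(.068,.33),o)
robot.line_to(q(.068,.262))
f0=np.array(robot.current_contact_force())
print(robot.line_to(q(.019,.262),velocity=.04,f_stop=6), robot.current_tool_pos(), robot.current_contact_force()-f0)
robot.line_to(q(.068,.262),velocity=.1)
robot.line_to(q(.068,.36),velocity=.2)
robot.move_to([0.44,-0.07,0.42],[180,0,90])
a=save("wrist","w1.png"); print(red(a),robot.current_time_s(),wpose()[0])
cv2.imwrite('pics/w1c.png',cv2.resize(a[50:230,290:480],(627,594),interpolation=cv2.INTER_CUBIC)[:,:,::-1])
for y in (0,180): print(robot.inverse_kinematics([.435,-.08,.25],[180,0,y+18]),robot.inverse_kinematics([.435,.02,.25],[180,0,y-40]))
E
```

```text
False [ 0.4932 -0.0433  0.262 ] [-0.2749  0.1122  0.5104]
[(array([370, 154,  39,  51, 950], dtype=int32), array([389.5, 181.1]))] 8.2583 [ 0.4396 -0.0694  0.4184]
[  2.5743   5.0201   6.0907 102.1591  -0.5567  72.8498 -63.194 ] [  -5.8635    4.3263    1.0541  102.8898   -0.0832   72.7847 -134.7877]
[  7.5141   5.1446   0.7539 101.991   -0.0707  72.8649 116.2858] [ -1.3587   4.4726  -3.7596 102.7377   0.3067  72.7996  44.8024]
```

View pics/w1c.png

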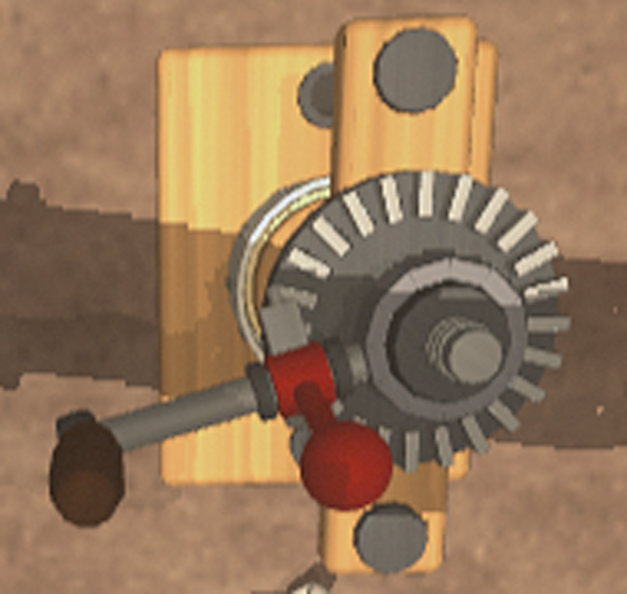

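The ball now leans right (crop (347,465)) and the handle has not moved. Next: straddle the grip and swing left (free-wheel test).

```bash
cat >> h.py <<'E'
def pos(th,z=.243): return list(C+.110*hd(th))+[z]
def ori(th): return [180,0,180+np.degrees(th)]
def swing(a,b,v=.06,fs=8,n=None):
    n=n or max(1,int(np.ceil(abs(b-a)/.33))); out=[]
    for t in np.linspace(a,b,n+1)[1:]:
        s=robot.line_to(pos(t),ori(t),velocity=v,f_stop=fs)
        p=np.array(robot.current_tool_pos())[:2]-C; th=np.arctan2(-p[1],-p[0]); f=np.array(robot.current_contact_force())[:2]
        out.append((round(th,3),round(float(f@tn(th)),2),round(float(f@hd(th)),2)))
        if s: out.append('STOP'); break
    print(out,round(robot.current_time_s(),2)); return th
E
python3 - <<'E'
from h import *
th=.31
fingers.gripper_to(.45)
robot.move_to(pos(th,.34),ori(th)); 
print('down',robot.line_to(pos(th),velocity=.1,f_stop=6), robot.current_tool_pos())
fingers.gripper_to(.36); print(robot.current_finger_gap(),robot.current_gripper_force(),robot.current_contact_force())
th=swing(.31,-.66)
a=save("wrist","w2.png"); s=save("side","d2.png"); print(red(a))
c=cv2.resize(s[150:270,280:400],(400,400),interpolation=cv2.INTER_CUBIC)
cv2.imwrite('pics/w2c.png',np.hstack([cv2.resize(a[:,120:520],(400,400)),c])[:,:,::-1])
E
```

```text
down False [ 0.43578735 -0.08231933  0.2436962 ]
0.3603943087826862 0.0 [-0.36629714  0.34898796  0.35907288]
[(np.float64(-0.011), 0.32, 0.2), (np.float64(-0.332), -0.49, 0.5), (np.float64(-0.656), 0.87, -0.3)] 13.97
[(array([301, 340,  35,  28, 594], dtype=int32), array([319. , 357.1])), (array([ 43, 299,  33,  24,  84], dtype=int32), array([ 62.8, 307. ]))]
```

View pics/w2c.png

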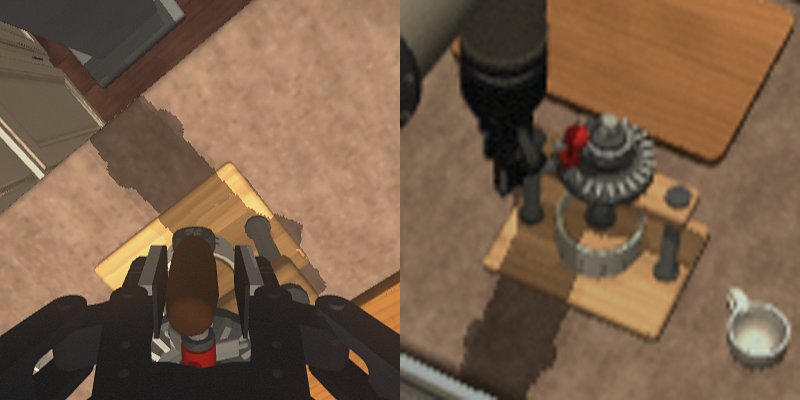

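The handle followed to the left with under 1 N, so it free-wheels, and the grip sits between the pads. Next, the working strokes.

```bash
python3 - <<'E'
from h import *
t=-.656
for i in range(3):
    t=swing(t,.71); 
    if i<2: t=swing(t,-.68)
    if robot.current_time_s()>45: break
a=save("side","d3.png"); print(red(a))
E
```

```text
[(np.float64(-0.383), -0.36, 0.02), (np.float64(-0.117), -1.13, -0.1), (np.float64(0.161), -2.41, 0.84), (np.float64(0.435), -1.15, -0.93), (np.float64(0.707), -1.07, -0.06)] 17.32
[(np.float64(0.434), 0.08, -0.07), (np.float64(0.158), -0.54, 0.02), (np.float64(-0.12), 0.13, -1.38), (np.float64(-0.397), -0.83, -0.48), (np.float64(-0.673), 1.34, -0.51)] 20.62
[(np.float64(-0.401), -0.16, 0.51), (np.float64(-0.128), -1.96, 0.13), (np.float64(0.154), -1.39, 0.05), (np.float64(0.356), -2.85, -0.15), 'STOP'] 23.07
[(np.float64(0.103), 0.8, -0.31), (np.float64(-0.156), 0.36, 0.63), (np.float64(-0.416), 0.4, 0.24), (np.float64(-0.673), 1.32, -0.62)] 25.58
[(np.float64(-0.434), -3.29, -1.9), 'STOP'] 26.09
[(array([329, 192,  12,   8,  62], dtype=int32), array([335.3, 195.9]))]
```

The STOP readings match the upper stop (about 1.75 rad driven). I'll check it once more with a firmer push, then release and look.

```bash
python3 - <<'E'
from h import *
np.set_printoptions(precision=4,suppress=True)
p=np.array(robot.current_tool_pos())[:2]-C; t=np.arctan2(-p[1],-p[0])
t=swing(t,-.60); t=swing(t,.6,v=.05,fs=12)
t=swing(t,t-.085)   # unload to mid-gap
fingers.gripper_to(.45)
p=robot.current_tool_pos(); robot.line_to([p[0],p[1],.35],velocity=.15)
robot.move_to([0.44,-0.07,0.42],[180,0,90])
a=save("wrist","w4.png"); pz=wpose(); s=save("side","d4.png"); print(red(a),robot.current_time_s(),pz[0])
for z in (.243,.264): print(proj("side",[*C,z]))
A=cv2.resize(a[50:230,290:470],(400,400),interpolation=cv2.INTER_CUBIC);B=cv2.resize(s[150:270,280:400],(400,400),interpolation=cv2.INTER_CUBIC)
cv2.imwrite('pics/w4c.png',np.hstack([A,B])[:,:,::-1])
E
```

```text
[(np.float64(-0.594), 0.21, -0.91)] 26.62
[(np.float64(-0.427), -4.5, -2.24), 'STOP'] 27.13
[(np.float64(-0.507), -0.06, -0.15)] 27.47
[(array([ 366,  120,   33,   59, 1010], dtype=int32), array([381.9, 152.1])), (array([289, 295,   1,   1,   1], dtype=int32), array([289., 295.]))] 29.5333 [ 0.4397 -0.0692  0.4189]
[[341.9791 185.2317]]
[[342.3578 181.2462]]
```

View pics/w4c.png

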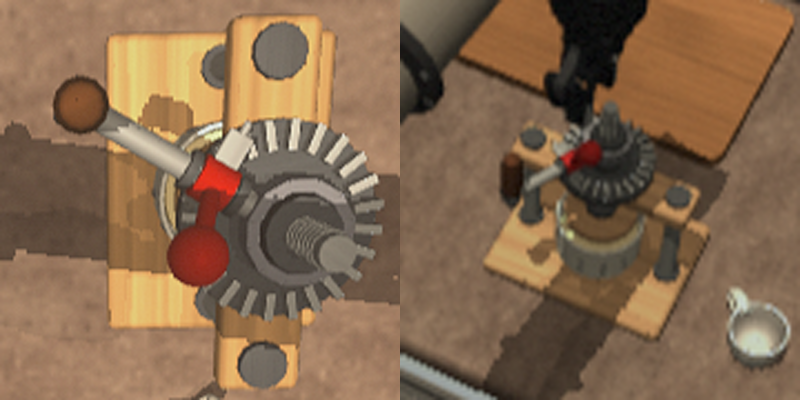

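The screw now stands clearly higher (top at about (445,162) in the wrist picture, against 432 before, and about 441 predicted for 264 mm). The ball leans right, the robot is clear, and the mug is in place. Handing in.

```bash
python3 -c "
from h import *
print(workorder.close_job())"
```

```text
the job is handed in; nothing more can be done
None
```

The lever is set to raising, the left swing free-wheeled at under 1 N, and the press plate is up at its stop, which two repeat pushes confirmed; I handed the job in at about 30 s with the robot clear, and I saw nothing else disturbed.

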